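Check the ware-trolley tyre with a stick gauge

TASK

Check the pressure of the trolley tyre that lies on the bench. First push the gauge's rod, still out from the last reading, fully home; then take the gauge, press its chuck squarely and firmly onto the tyre valve until it seals - about 15 N, never over 20 N - and keep it pressed for a second so that the rod comes out. Then lay the gauge back in its wooden rest with the new reading still showing, and leave everything else where it stands.

Things in the scene. Friction and masses are not known exactly. Their poses are not given: they have to be found in the camera images.
- wheel: pneumatic trolley wheel lying flat and fixed: black tyre 220 mm across, 66 mm high, highest 77 mm from the axle; steel rim disc inside it with its face 46 mm above the bench, four 4.5 mm high bolt heads, central hub 34 mm across and 64 mm high. The tyre's pressure is not known. Origin: on the axle at bench height; z up; x points to the valve
- valve (a point): where the valve leaves the rim disc, 46 mm above the bench, 33 mm from the axle. A rubber stem with a bare round brass end 8 mm across; its tip stands 36 to 48 mm above this point (not measured: the tube's valve slides in its hole) and up to 2.5 mm aside, as it leans. It bends aside softly (1 N per mm at the tip) and sinks 1 mm per 10 N. Over 20 N harms it. z up
- gauge: stick tyre gauge, 90 g, aluminium: head block 24 (x) by 23 (y) by 20 mm (z), barrel 12 mm thick along +x, dark collar 20 mm thick at x = 98 to 112 mm, chuck below the head. Origin: middle of the head block, the place to grip it (across y). x along the barrel to the rod, z up. It starts level in the rest, its origin 55 mm above the bench
- chuck (a point): centre of the mouth of the round push-on chuck (19 mm thick), 24 mm below the gauge's origin. Mouth 16 mm wide, narrowing to 11 mm; sealing washer 13 mm up inside. From 6 mm inside a sprung plunger meets the stem and resists with up to 4 to 9 N, as the tyre's pressure is; at the washer the force climbs 10 N per mm. It seals above 12 N in all
- rod (a joint): how far the rod stands out of the gauge, m: 0 = fully home, 0.045 = fully out. It stays where it is put (0.3 N of friction). It starts 0.033 to 0.042 out; a good reading of this tyre leaves it somewhere from 0.009 to 0.022
- rod_tip (a point): outer end of the white square plastic rod (5 mm thick, with a button end 9 mm across), on the barrel's axis; at rod = 0 it is 119.5 mm from the gauge's origin, 7.5 mm out of the collar
- rest: wooden rest, fixed: foot board 150 by 80 by 12 mm and two V-notched posts 8 mm thick at x = -31 and +31 mm, 63 mm high, 45 mm wide at the top. Origin: under the middle of the board, z up. The gauge lies in the Vs, its x along the rest's x, its origin at (-59, 0, 55) mm of the rest; pushed along -x its collar meets the post after 4 mm
Things that resemble listed ones, but are neither listed nor needed, are in the scene too. Leave any red or yellow look-alike of the gauge alone.

How it is judged (in metres and radians):
On the way, in this order (a step that is already met when the one before it is completed fails the run):
1. the rod is pushed fully home (value of joint rod below 0.0015 m), for 0.1 s.
2. the chuck is pressed squarely on the valve with 12 to 20 N for 0.6 s, and the rod has come out (contact force between gauge and wheel between 12 and 20 N and horizontal distance between chuck and valve below 0.008 m and angle between the z axis of gauge and the z axis of wheel, either way round below 0.17 rad and value of joint rod above 0.006 m), for 0.6 s.
At the end, for the whole second after the job is handed in: the gauge lies at rest in both Vs of the wooden rest, head at the end where it was (origin within 13 mm along, 6 mm across and 5 mm in height of its place, axis within 0.12 rad), let go, with its rod showing the new reading (7 to 27 mm out) (x of gauge in the frame of rest between -0.072 and -0.046 m and y of gauge in the frame of rest between -0.006 and 0.006 m and z of gauge in the frame of rest between 0.05 and 0.06 m and angle between the x axis of gauge and the x axis of rest, either way round below 0.12 rad and x of rod_tip in the frame of rest above 0 m and value of joint rod between 0.007 and 0.027 m and linear speed of gauge below 0.02 m/s); the robot touches nothing.
It fails at once if the valve is pushed with more than 20 N (contact force between gauge and wheel above 20 N).
It fails at once if the robot presses on the wheel (contact force between the arm and wheel above 10 N).
It fails at once if a bystander is moved by more than 30 mm (distance of any of spanner, beaker, brush, bowl_a, bowl_b, jug, dishes, pots from where it was at the start of the episode above 0.03 m).
It also fails if it takes over 67 s, if anything falls off the work surface, if the arm or the gripper's body presses on something with over 40 N, if the wrist force passes 120 N, or if a joint passes its speed limit or range.

ROBOT

A 7-joint arm with a two-finger parallel gripper is mounted at the origin on the work surface. World frame = base frame: x ahead of the robot, y to its left, z up, the work surface at z = 0. Lengths are in m, angles in degrees, forces in N, time in s.
With the tool pointing down it reaches from about 0.4 to 0.9 m from the base axis. Payload 5.5 kg.
Tool frame: the origin (TCP) lies at the very end of the fingers, on their centre line; the grasp point (between the pads) lies 19 mm behind it; z points along the fingers, y is the line along which they close (so a half turn about z gives the same grasp; the last joint's range is limited). The gripper opens to 92 mm and grips with 3 to 60 N. Pads are 19 mm wide; open, the fingers measure 130 mm over their backs; the gripper's body (75 mm by 190 mm) begins 47 mm behind the grasp point.
Start: joints at [-51.383, 28.699, -24.465, 88.831, 12.651, 65.22, -12.049], TCP at [0.26, 0.596, 0.227] pointing down, gripper open.
Joint ranges: [-164.97, 164.97], [-17.58, 116.51], [-87.97, 89.64], [11.32, 138.91], [-80.73, 260.73], [10.89, 115.49], [-147.41, 147.41]. Speed limits (degrees/s): [147.25, 147.25, 180, 180, 180, 180, 180].

INTERFACE

Orientations are given as a 3x3 rotation matrix whose columns are the frame's x, y, z axes.
In Python, from bench import get_obs, get_image, hand_in gives the robot as it stands. The module is installed in compiled form; this text tells all that it offers.
- The arm moves only by the shell command python3 -m pendant 'ROWS' [OPENING]. ROWS is JSON, a list of rows, each an object with "linear": the shift along the tool's x, y, z in mm, a list of three; "delta_rot": the turn, a rotation vector about the tool's x, y, z in rad, a list of three. A call has exactly 5 rows; each row shifts and turns the commanded pose from where the row before left it, along the tool's axes as they then stand; what a row does not reach is not made up. A row lasts 1/12 s, in which the tool goes at most 41.7 mm and 7.16 degrees, less where a joint would pass 70% of its speed; a pose out of reach is approached as far as the arm can. A call with a gripper value outside its range is refused whole. OPENING is the finger opening in mm, from 0 to 91.8, set as the call begins (- or left out, the last holds). The fingers move at their own pace and stop on an object; the grip force is fixed at half the most. Time passes only in rows, so rows that do not move let the fingers close, or fill a call up. It gives the time, the measured TCP pose, the force, the opening and the grip force at its end, in the units of the state.
- get_obs(): the state, without advancing time (a new reading comes with each control period).
- get_image(name): name is "scene" or "top" or "wrist"; returns a dict with "image" (420x560x3 uint8, red, green, blue), "camera_matrix" (3x3 intrinsics, pixels), "R" (3x3) and "t" (3): a world point X has camera coordinates R X + t; the wrist camera has in their place "tool_from_camera" (4x4, takes a point from camera to tool coordinates, whose origin is the TCP and whose axes are the flange's). Camera axes: x right, y down, z forward; pixel columns grow to the right and rows downward; lengths in m; the calibration is good to about 2 mm. The wrist camera is an equidistant fisheye: a pixel r from the principal point sees the ray r / f radians off the axis. A picture is of the moment at which its call begins: read the wrist's pose just before it. There is no depth.
- hand_in(): hands the job in; it is judged then, once.
The state is a dict: "time": time; "q": joint angles; "qvel": joint speeds; "tau": joint torques, N m; "tool_pos": TCP position; "ee_rot": TCP orientation; "wrist_force": force on the tool from outside, world axes, zero at the start; "moment": the same for the moment, N m; "grip_width": finger opening in m; "grasp_force": force on a finger pad.
Only numpy, scipy, OpenCV 4.12 (cv2) and the standard library are available. Lean on these libraries where they do the work, as an engineer would, in place of code of your own. Each camera call takes 0.05 s, during which the arm holds its last target. There are 200 camera calls.

## Working session

There is one attempt and no reset: what is moved stays moved. The work goes in short steps, Python scripts to look and compute and a shell command to move; the robot and the scene stay as the last step left them, time stands still between calls to the robot, and variables do not carry over. Pictures are saved under pics/ and viewed, at most 10 in all, crops included, and the job is handed in when it is done.

```bash
mkdir -p pics
python3 - <<'E'
from bench import *
import cv2,numpy as np,pickle
o=get_obs();print(o)
d={}
for n in("scene","top","wrist"):
    r=get_image(n);d[n]=r;cv2.imwrite(f"pics/{n}0.png",r["image"][:,:,::-1])
    print(n,{k:np.round(v,4).tolist() for k,v in r.items() if k!="image"})
pickle.dump((o,d),open("p0.pkl","wb"))
cv2.imwrite("pics/a.png",cv2.resize(d["top"]["image"][:,:,::-1],(800,600)))
cv2.imwrite("pics/b.png",cv2.resize(d["scene"]["image"][:,:,::-1],(800,600)))
E
```

```text
{'time': 0.0, 'q': array([-51.38119033,  28.75395626, -24.45371905,  88.88950437,
        12.65245436,  65.21977722, -12.04876429]), 'qvel': array([-0.04146544, -0.0728352 ,  0.10853354,  0.04068906, -0.08319534,
       -0.00703186, -0.04274215]), 'tau': array([ 1.33311310e-03, -5.66587222e+01, -5.81558347e+00, -2.79105663e+01,
       -6.84977090e-02,  3.09335499e-02,  1.94893355e-04]), 'tool_pos': array([0.25936087, 0.59527017, 0.2256916 ]), 'ee_rot': array([[-9.16821199e-01,  3.99297176e-01, -8.08632482e-04],
       [ 3.99297992e-01,  9.16819567e-01, -1.73085028e-03],
       [ 5.02464544e-05, -1.90976555e-03, -9.99998175e-01]]), 'wrist_force': array([ 0.46142986, -0.32745064, -0.13384645]), 'moment': array([ 0.04012451, -0.00559722,  0.02015337]), 'grasp_force': 0.0, 'grip_width': 0.09166946097439488}
scene {'camera_matrix': [[450.7325, 0.0, 272.8196], [0.0, 450.7325, 204.6426], [0.0, 0.0, 1.0]], 'R': [[0.0031, 0.9999, -0.0165], [0.5407, -0.0156, -0.8411], [-0.8412, -0.0063, -0.5407]], 't': [-0.0765, -0.1784, 1.4192]}
top {'camera_matrix': [[394.0156, 0.0, 278.375], [0.0, 394.0156, 204.3434], [0.0, 0.0, 1.0]], 'R': [[0.0038, -0.9999, -0.0102], [-0.9845, -0.002, -0.1754], [0.1754, 0.0107, -0.9844]], 't': [0.0998, 0.4534, 0.9045]}
wrist {'camera_matrix': [[325.1923, 0.0, 281.5701], [0.0, 325.1923, 206.2888], [0.0, 0.0, 1.0]], 'tool_from_camera': [[-0.0009, -0.9639, -0.2663, 0.0721], [1.0, -0.001, 0.0002, 0.0007], [-0.0005, -0.2663, 0.9639, -0.1583], [0.0, 0.0, 0.0, 1.0]]}
```

View pics/a.png

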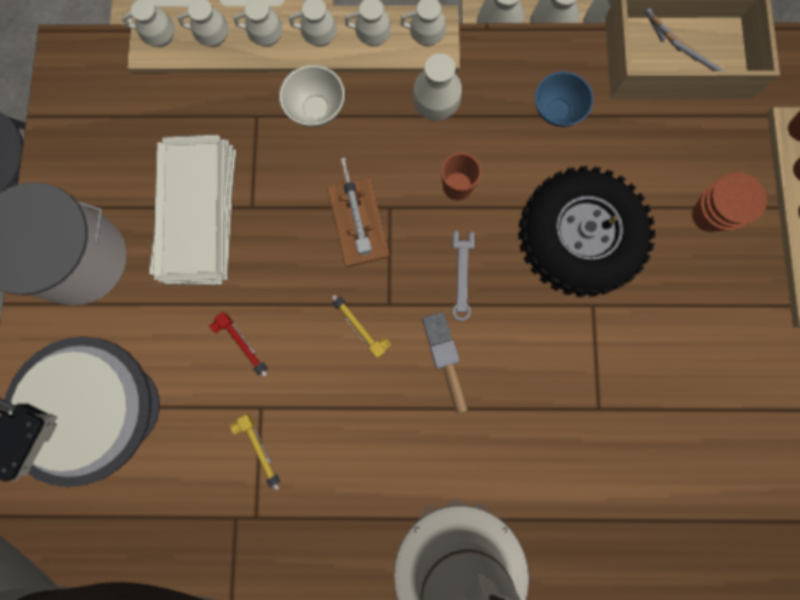

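View pics/b.png

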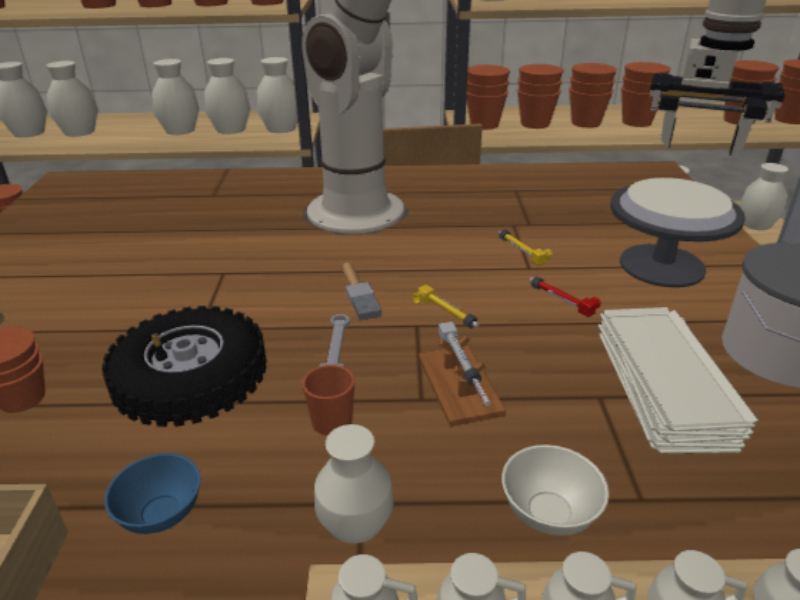

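The top view shows these candidates for the gauge:
- Silver stick gauge in the wooden rest: head (362,245), rod tip (344,160).
- Red look-alike at (240,345).
- Yellow look-alikes at (360,325) and (257,450).

Only the silver one, lying in the wooden rest with its white rod out, fits the description. The wheel is at (588,230) with its valve at about (607,224). Next I take coarse positions and a confirming crop.

```bash
cat > u.py <<'E'
import numpy as np,cv2,pickle
from bench import *
def ray(r,p,o=None):
    K=r["camera_matrix"];p=np.asarray(p,float)
    v=np.array([(p[0]-K[0,2])/K[0,0],(p[1]-K[1,2])/K[1,1],1])
    if "R" in r: return -r["R"].T@r["t"], r["R"].T@v
    rr=np.hypot(v[0],v[1]);s=np.sin(rr)/rr if rr>1e-9 else 1
    v=np.array([v[0]*s,v[1]*s,np.cos(rr)]);T=r["tool_from_camera"]
    return o["tool_pos"]+o["ee_rot"]@T[:3,3], o["ee_rot"]@T[:3,:3]@v
def onz(r,p,z,o=None):
    c,d=ray(r,p,o);return c+d*(z-c[2])/d[2]
def tri(rs):
    A=0;b=0
    for c,d in rs:
        d=d/np.linalg.norm(d);P=np.eye(3)-np.outer(d,d);A=A+P;b=b+P@c
    X=np.linalg.solve(A,b)
    return X,[np.linalg.norm(np.cross(X-c,d/np.linalg.norm(d))) for c,d in rs]
def proj(r,X,o=None):
    K=r["camera_matrix"]
    if "R" in r:
        x=K@(r["R"]@X+r["t"]);return x[:2]/x[2]
    T=r["tool_from_camera"];p=o["ee_rot"].T@(np.asarray(X)-o["tool_pos"]);v=T[:3,:3].T@(p-T[:3,3])
    h=np.hypot(v[0],v[1]);a=np.arctan2(h,v[2]);return K[:2,2]+K[0,0]*a*v[:2]/h
E
python3 - <<'E'
from u import *
o,d=pickle.load(open("p0.pkl","rb"));t=d["top"];s=d["scene"]
f=lambda x,y:(x*.7-.15,y*.7-.15)
for n,p,z in [("head",(363,245),.06),("rodtip",(344,160),.055)]+[("board",q,.012) for q in[(330,190),(372,180),(387,255),(346,265)]]+[("hub",(591,227),.064)]:
    print(n,onz(t,f(*p),z).round(4))
print("head2",tri([ray(t,f(363,245)),ray(s,f(447,330))]))
print("tip2",tri([ray(t,f(344,160)),ray(s,f(489,402))]))
m=(t["image"].max(2)<40).astype(np.uint8);n,l,st,c=cv2.connectedComponentsWithStats(m)
i=l[161,375] or 0;print([ (st[k].tolist()) for k in range(1,n) if st[k,4]>1500])
a=cv2.resize(t["image"][90:215,220:345],(400,400),interpolation=cv2.INTER_CUBIC)
b=cv2.resize(t["image"][110:215,355:465],(400,400),interpolation=cv2.INTER_CUBIC)
c=cv2.resize(s["image"][215:290,285:360],(400,200));
e=cv2.resize(s["image"][200:300,60:200],(400,200))
cv2.imwrite("pics/c.png",np.vstack([np.hstack([a,b]),np.hstack([c,e])])[:,:,::-1])
E
```

```text
head [0.5295 0.1595 0.06  ]
rodtip [0.6822 0.1949 0.055 ]
board [0.6438 0.2237 0.012 ]
board [0.6626 0.1487 0.012 ]
board [0.5243 0.1207 0.012 ]
board [0.5062 0.1923 0.012 ]
hub [ 0.5598 -0.2203  0.064 ]
head2 (array([0.52944408, 0.15930211, 0.06026388]), [np.float64(0.00014459894460520603), np.float64(0.0001445989446053041)])
tip2 (array([0.68142727, 0.19755385, 0.05756773]), [np.float64(0.0029255719085372668), np.float64(0.002925571908537303)])
[[363, 117, 95, 90, 4664]]
```

View pics/c.png

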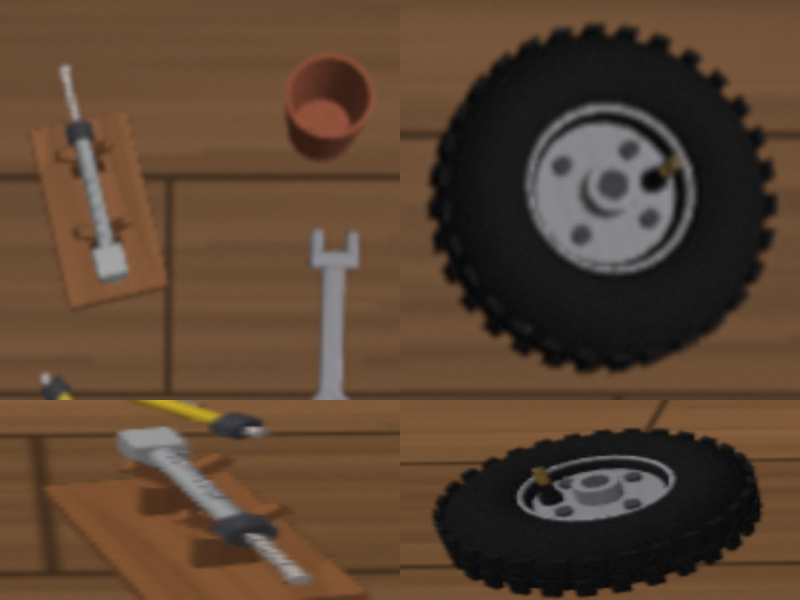

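The crop confirms the silver gauge in the rest: rod out at (65,68), head at (110,262). The valve's brass tip is at (672,165) in the same crop. Now I move to look from above.

```bash
python3 -m pendant '[{"linear":[-32,-16.5,0],"delta_rot":[0,0,0]},{"linear":[-32,-16.5,0],"delta_rot":[0,0,0]},{"linear":[-32,-16.5,0],"delta_rot":[0,0,0]},{"linear":[-32,-16.5,0],"delta_rot":[0,0,0]},{"linear":[-32,-16.5,0],"delta_rot":[0,0,0]}]' 40 && python3 -m pendant '[{"linear":[-32,-16.5,0],"delta_rot":[0,0,0]},{"linear":[-32,-16.5,0],"delta_rot":[0,0,0]},{"linear":[-32,-16.5,0],"delta_rot":[0,0,0]},{"linear":[-32,-16.5,0],"delta_rot":[0,0,0]},{"linear":[-32,-16.5,0],"delta_rot":[0,0,0]}]' 0 && python3 -m pendant '[{"linear":[-32,-16.5,0],"delta_rot":[0,0,0]},{"linear":[-32,-16.5,0],"delta_rot":[0,0,0]},{"linear":[-32,-16.5,0],"delta_rot":[0,0,0]},{"linear":[-32,-16.5,0],"delta_rot":[0,0,0]},{"linear":[-32,-16.5,0],"delta_rot":[0,0,0]}]' && python3 -m pendant '[{"linear":[0,0,0],"delta_rot":[0,0,-0.12]},{"linear":[0,0,0],"delta_rot":[0,0,-0.12]},{"linear":[0,0,0],"delta_rot":[0,0,-0.12]},{"linear":[0,0,0],"delta_rot":[0,0,-0.12]},{"linear":[0,0,0],"delta_rot":[0,0,-0.12]}]' && python3 -m pendant '[{"linear":[0,0,0],"delta_rot":[0,0,-0.04]},{"linear":[0,0,0],"delta_rot":[0,0,0]},{"linear":[0,0,0],"delta_rot":[0,0,0]},{"linear":[0,0,0],"delta_rot":[0,0,0]},{"linear":[0,0,0],"delta_rot":[0,0,0]}]'
python3 - <<'E'
from u import *
o=get_obs();r=get_image("wrist");pickle.dump((o,r),open("p1.pkl","wb"))
print(o["q"],o["tool_pos"],o["ee_rot"],o["wrist_force"])
cv2.imwrite("pics/d.png",cv2.resize(r["image"][:,:,::-1],(800,600)))
E
```

```text
time: 0.57
tool_pos: [0.3739, 0.4548, 0.2264]
ee_rot: [[-0.917, 0.399, -0.0], [0.399, 0.917, -0.0], [0.0, -0.001, -1.0]]
wrist_force: [0.6, 0.7, -0.1]
grip_width: 0.063
grasp_force: 0.0
time: 0.98
tool_pos: [0.4878, 0.3152, 0.2266]
ee_rot: [[-0.917, 0.399, -0.0], [0.399, 0.917, -0.0], [0.0, -0.0, -1.0]]
wrist_force: [-0.0, 0.4, 0.2]
grip_width: 0.0295
grasp_force: 0.0
time: 1.4
tool_pos: [0.6015, 0.1757, 0.2265]
ee_rot: [[-0.917, 0.399, -0.0], [0.399, 0.917, -0.0], [0.0, -0.0, -1.0]]
wrist_force: [-1.1, 0.1, 0.9]
grip_width: 0.0011
grasp_force: 0.0
time: 1.82
tool_pos: [0.6005, 0.1772, 0.2263]
ee_rot: [[-0.981, -0.194, -0.001], [-0.194, 0.981, -0.0], [0.001, 0.0, -1.0]]
wrist_force: [-0.4, -0.6, -0.3]
grip_width: 0.0002
grasp_force: 0.0
time: 2.23
tool_pos: [0.6007, 0.1774, 0.2266]
ee_rot: [[-0.974, -0.226, -0.0], [-0.226, 0.974, -0.0], [0.0, -0.0, -1.0]]
wrist_force: [-0.0, -0.4, -0.5]
grip_width: 0.0001
grasp_force: 0.0
[ -2.31911181  25.94978363 -22.3576404   92.51860941  10.7065769
  63.66168975  75.6658702 ] [0.60071356 0.17735519 0.22662455] [[-9.74063833e-01 -2.26273361e-01 -1.25632565e-04]
 [-2.26273350e-01  9.74063838e-01 -9.93362828e-05]
 [ 1.44851293e-04 -6.83325790e-05 -9.99999987e-01]] [-0.01719664 -0.44404071 -0.4608737 ]
```

View pics/d.png

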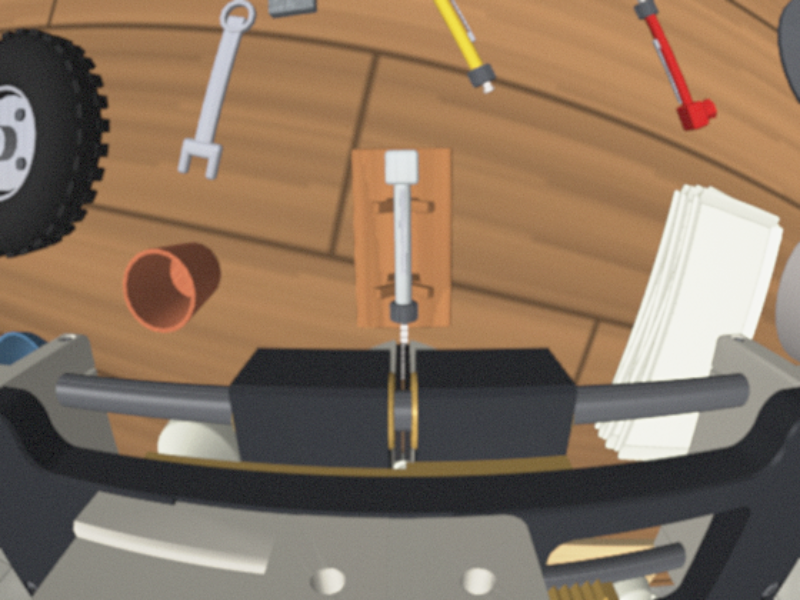

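In the wrist view the gauge runs from its head at (401,167) to the collar at (403,312). The rod tip is hidden behind the fingers. The board's corners are at (352,150), (451,150), (450,326) and (357,326).

Run:
```python
from u import *
o,r=pickle.load(open("p1.pkl","rb"));f=lambda x,y:(x*.7-.15,y*.7-.15)
im=r["image"].astype(int)
h=onz(r,f(401,167),.065,o);c=onz(r,f(403,312),.06,o);print(h,c,np.degrees(np.arctan2(*(c-h)[1::-1])))
B=[onz(r,f(*p),.012,o) for p in[(352,150),(451,150),(450,326),(357,326)]];print(np.array(B).round(4),np.mean(B,0))
for a,b in((0,3),(1,2)): print(np.degrees(np.arctan2(*(B[b]-B[a])[1::-1])))
# bright head mask
sub=im[95:135,262:300];m=(sub.min(2)>150).astype(np.uint8)
M=cv2.moments(m,True);p=(262+M["m10"]/M["m00"],95+M["m01"]/M["m00"]);print(p,m.sum(),cv2.boundingRect(m),onz(r,p,.065,o))
```

```text
[0.52927132 0.16077161 0.065     ] [0.63090594 0.18570804 0.06      ] 13.785418991234428
[[0.524  0.1195 0.012 ]
 [0.5064 0.196  0.012 ]
 [0.6489 0.2311 0.012 ]
 [0.6668 0.1538 0.012 ]] [0.58652385 0.17512682 0.012     ]
13.522527224746463
13.820594778104818
(280.4494195688226, 118.00331674958541) 603 (7, 10, 24, 30) [0.53049479 0.16095392 0.065     ]
```

```bash
python3 -m pendant '[{"linear":[0,0,0],"delta_rot":[0,0,-0.009]},{"linear":[-36,0.5,0],"delta_rot":[0,0,0]},{"linear":[-36,0.5,0],"delta_rot":[0,0,0]},{"linear":[-36.5,0,0],"delta_rot":[0,0,0]},{"linear":[0,0,0],"delta_rot":[0,0,0]}]' 0 && python3 -m pendant '[{"linear":[0,0,36],"delta_rot":[0,0,0]},{"linear":[0,0,36],"delta_rot":[0,0,0]},{"linear":[0,0,36],"delta_rot":[0,0,0]},{"linear":[0,0,0],"delta_rot":[0,0,0]},{"linear":[0,0,0],"delta_rot":[0,0,0]}]'
python3 - <<'E'
from u import *
r=get_image("scene");t=get_image("top")
a=cv2.resize(r["image"][150:330,230:430],(400,360));b=cv2.resize(t["image"][40:220,180:380],(400,360))
cv2.imwrite("pics/e.png",np.hstack([a,b])[:,:,::-1])
E
```

```text
time: 2.7
tool_pos: [0.7106, 0.2045, 0.2237]
ee_rot: [[-0.972, -0.235, 0.001], [-0.235, 0.972, 0.001], [-0.001, 0.001, -1.0]]
wrist_force: [-1.7, -0.7, -0.6]
grip_width: 0.0005
grasp_force: 0.0
time: 3.12
tool_pos: [0.7039, 0.2032, 0.1162]
ee_rot: [[-0.972, -0.236, -0.006], [-0.236, 0.972, -0.002], [0.006, -0.0, -1.0]]
wrist_force: [0.2, -0.2, 0.5]
grip_width: 0.0003
grasp_force: 0.0
```

View pics/e.png

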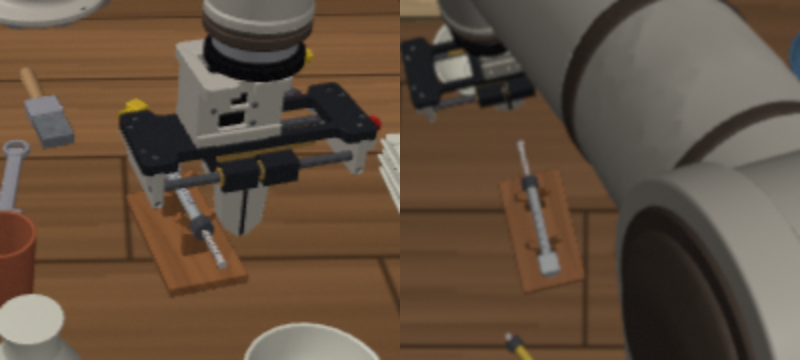

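The fingers stand beyond the rod tip (222,265 in the left crop) and in line with the rod. Next, down to rod height.

```bash
python3 -m pendant '[{"linear":[-2,0,20],"delta_rot":[0,0,0]},{"linear":[0,0,20],"delta_rot":[0,0,0]},{"linear":[0,0,20],"delta_rot":[0,0,0]},{"linear":[0,0,8],"delta_rot":[0,0,0]},{"linear":[0,0,0],"delta_rot":[0,0,0]}]'
python3 - <<'E'
from u import *
o=get_obs();print(o["tool_pos"],o["wrist_force"]);u=np.array([.972,.235]);e=o["tool_pos"][:2]-[.5292,.1609];print(e@u,e@[-.235,.972])
E
```

```text
time: 3.63
tool_pos: [0.7079, 0.2043, 0.051]
ee_rot: [[-0.972, -0.236, -0.0], [-0.236, 0.972, -0.0], [0.0, -0.0, -1.0]]
wrist_force: [-0.4, -0.6, -0.0]
grip_width: 0.0004
grasp_force: 0.0
[0.70793466 0.20434509 0.05104503] [-0.36943054 -0.59878304 -0.02905636]
0.18393968262646898 0.00022598192208112458
```

```bash
python3 -m pendant '[{"linear":[0,0,6],"delta_rot":[0,0,0]},{"linear":[5,0,0],"delta_rot":[0,0,0]},{"linear":[6,0,0],"delta_rot":[0,0,0]},{"linear":[5,0,0],"delta_rot":[0,0,0]},{"linear":[5,0,0],"delta_rot":[0,0,0]}]' && python3 -m pendant '[{"linear":[5,0,0],"delta_rot":[0,0,0]},{"linear":[5,0,0],"delta_rot":[0,0,0]},{"linear":[5,0,0],"delta_rot":[0,0,0]},{"linear":[5,0,0],"delta_rot":[0,0,0]},{"linear":[5,0,0],"delta_rot":[0,0,0]}]'  && python3 -m pendant '[{"linear":[3,0,0],"delta_rot":[0,0,0]},{"linear":[2,0,0],"delta_rot":[0,0,0]},{"linear":[2,0,0],"delta_rot":[0,0,0]},{"linear":[0,0,0],"delta_rot":[0,0,0]},{"linear":[0,0,0],"delta_rot":[0,0,0]}]'
python3 - <<'E'
from u import *
o=get_obs();u=np.array([.972,.235]);e=o["tool_pos"][:2]-[.5292,.1609];print(e@u,e@[-.235,.972])
E
```

```text
time: 4.05
tool_pos: [0.6874, 0.1995, 0.0458]
ee_rot: [[-0.972, -0.236, 0.001], [-0.236, 0.972, 0.0], [-0.001, 0.0, -1.0]]
wrist_force: [-0.3, 0.1, 0.4]
grip_width: 0.0007
grasp_force: 0.2
time: 4.47
tool_pos: [0.6627, 0.1934, 0.0448]
ee_rot: [[-0.972, -0.236, 0.0], [-0.236, 0.972, 0.0], [-0.0, 0.0, -1.0]]
wrist_force: [0.7, 0.1, 0.1]
grip_width: 0.0004
grasp_force: 0.2
time: 4.88
tool_pos: [0.6563, 0.1919, 0.0446]
ee_rot: [[-0.972, -0.236, -0.0], [-0.236, 0.972, 0.0], [0.0, 0.0, -1.0]]
wrist_force: [-0.4, -0.2, -0.2]
grip_width: 0.0006
grasp_force: 0.0
0.13086843506166615 0.00024810921991623273
```

Now creep in until it stops firmly.

```bash
for k in 1; do python3 -m pendant '[{"linear":[1,0,0],"delta_rot":[0,0,0]},{"linear":[1,0,0],"delta_rot":[0,0,0]},{"linear":[1,0,0],"delta_rot":[0,0,0]},{"linear":[0,0,0],"delta_rot":[0,0,0]},{"linear":[0,0,0],"delta_rot":[0,0,0]}]'; python3 -m pendant '[{"linear":[1,0,0],"delta_rot":[0,0,0]},{"linear":[1,0,0],"delta_rot":[0,0,0]},{"linear":[0,0,0],"delta_rot":[0,0,0]},{"linear":[0,0,0],"delta_rot":[0,0,0]},{"linear":[0,0,0],"delta_rot":[0,0,0]}]'; done
```

```text
time: 5.3
tool_pos: [0.6535, 0.1912, 0.0447]
ee_rot: [[-0.972, -0.236, -0.0], [-0.236, 0.972, -0.0], [0.0, 0.0, -1.0]]
wrist_force: [0.4, 0.5, 0.5]
grip_width: 0.0005
grasp_force: 0.2
time: 5.72
tool_pos: [0.6519, 0.1908, 0.0449]
ee_rot: [[-0.972, -0.236, 0.001], [-0.236, 0.972, 0.0], [-0.001, 0.0, -1.0]]
wrist_force: [2.2, 0.6, 0.4]
grip_width: -0.0001
grasp_force: 1.0
```

```bash
python3 -m pendant '[{"linear":[1,0,0],"delta_rot":[0,0,0]},{"linear":[1,0,0],"delta_rot":[0,0,0]},{"linear":[0,0,0],"delta_rot":[0,0,0]},{"linear":[0,0,0],"delta_rot":[0,0,0]},{"linear":[0,0,0],"delta_rot":[0,0,0]}]'; python3 -m pendant '[{"linear":[1,0,0],"delta_rot":[0,0,0]},{"linear":[0,0,0],"delta_rot":[0,0,0]},{"linear":[0,0,0],"delta_rot":[0,0,0]},{"linear":[0,0,0],"delta_rot":[0,0,0]},{"linear":[0,0,0],"delta_rot":[0,0,0]}]'
```

```text
time: 6.13
tool_pos: [0.6517, 0.1907, 0.0454]
ee_rot: [[-0.972, -0.236, 0.004], [-0.236, 0.972, 0.001], [-0.004, 0.0, -1.0]]
wrist_force: [6.3, 2.3, -2.2]
grip_width: 0.0002
grasp_force: 3.1
time: 6.55
tool_pos: [0.6516, 0.1907, 0.0457]
ee_rot: [[-0.972, -0.236, 0.006], [-0.236, 0.972, 0.002], [-0.006, 0.001, -1.0]]
wrist_force: [8.5, 1.6, -2.5]
grip_width: 0.0004
grasp_force: 4.0
```

The rod has stopped hard at 8 N. I back off and look from above.

```bash
python3 -m pendant '[{"linear":[-10,0,0],"delta_rot":[0,0,0]},{"linear":[-20,0,0],"delta_rot":[0,0,0]},{"linear":[0,0,-30],"delta_rot":[0,0,0]},{"linear":[0,0,-40],"delta_rot":[0,0,0]},{"linear":[0,0,-40],"delta_rot":[0,0,0]}]' && python3 -m pendant '[{"linear":[20,0,-40],"delta_rot":[0,0,0]},{"linear":[30,0,-20],"delta_rot":[0,0,0]},{"linear":[25,0,0],"delta_rot":[0,0,0]},{"linear":[0,0,0],"delta_rot":[0,0,0]},{"linear":[0,0,0],"delta_rot":[0,0,0]}]' 60
python3 - <<'E'
from u import *
o=get_obs();r=get_image("wrist");pickle.dump((o,r),open("p2.pkl","wb"))
print(o["tool_pos"],o["ee_rot"][:,0])
u=np.array([.972,.235,0]);G=np.array([.5292,.1609,.065])
print(proj(r,G,o))
im=r["image"][60:300,180:380]
cv2.imwrite("pics/f.png",cv2.resize(im[:,:,::-1],None,fx=2.5,fy=2.5,interpolation=cv2.INTER_CUBIC))
E
```

```text
time: 6.97
tool_pos: [0.6755, 0.1965, 0.153]
ee_rot: [[-0.972, -0.236, -0.007], [-0.236, 0.972, -0.001], [0.007, 0.0, -1.0]]
wrist_force: [1.0, 0.4, 1.5]
grip_width: 0.0006
grasp_force: 0.0
time: 7.38
tool_pos: [0.6047, 0.1792, 0.2124]
ee_rot: [[-0.972, -0.236, -0.001], [-0.236, 0.972, -0.001], [0.001, -0.001, -1.0]]
wrist_force: [0.8, 0.6, -0.2]
grip_width: 0.0295
grasp_force: 0.0
[0.6046998  0.17919064 0.21241817] [-0.97165747 -0.2363911   0.00100773]
[280.69887978 112.17442648]
```

View pics/f.png

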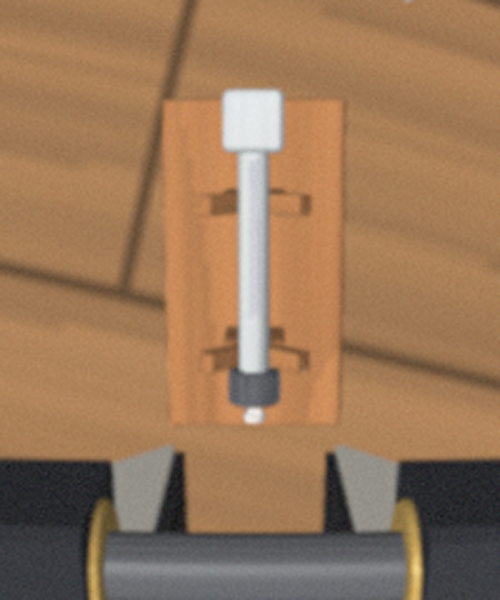

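The rod is fully home: only the button shows, at (253,415). The head is at (253,120), and the gauge is still seated in both Vs.

Run:
```python
from u import *
o,r=pickle.load(open("p2.pkl","rb"))
f=lambda x,y:(180+x/2.5-.3,60+y/2.5-.3)
X=onz(r,f(253,120),.065,o);C=onz(r,f(254,386),.06,o);print(X,C,np.degrees(np.arctan2(*(C-X)[1::-1])),np.linalg.norm((C-X)[:2]))
o=get_obs();print(o["tool_pos"],(o["ee_rot"].T@(X-o["tool_pos"]))*1000)
```

```text
[0.5250635  0.16009036 0.065     ] [0.62627356 0.18497192 0.06      ] 13.811733810640652 0.10422364340181876
[0.60575848 0.17933128 0.21201191] [ 82.87318879   0.41600629 147.05868291]
```

```bash
python3 -m pendant '[{"linear":[28,0,0],"delta_rot":[0,0,0]},{"linear":[28,0.5,0],"delta_rot":[0,0,0]},{"linear":[26.5,0,30],"delta_rot":[0,0,0]},{"linear":[0,0,35],"delta_rot":[0,0,0]},{"linear":[0,0,35],"delta_rot":[0,0,0]}]' && python3 -m pendant '[{"linear":[0,0,30],"delta_rot":[0,0,0]},{"linear":[0,0,25],"delta_rot":[0,0,0]},{"linear":[0,0,15],"delta_rot":[0,0,0]},{"linear":[0,0,6],"delta_rot":[0,0,0]},{"linear":[0,0,0],"delta_rot":[0,0,0]}]'
python3 - <<'E'
from u import *
o=get_obs();print(o["tool_pos"],(o["ee_rot"].T@(np.array([.5251,.1601,.036])-o["tool_pos"]))*1000)
E
```

```text
time: 7.85
tool_pos: [0.5259, 0.1605, 0.1112]
ee_rot: [[-0.972, -0.236, 0.001], [-0.236, 0.972, -0.0], [-0.001, -0.0, -1.0]]
wrist_force: [0.9, -0.1, -0.4]
grip_width: 0.0598
grasp_force: 0.0
time: 8.27
tool_pos: [0.5248, 0.1605, 0.0336]
ee_rot: [[-0.972, -0.236, -0.004], [-0.236, 0.972, -0.001], [0.004, 0.0, -1.0]]
wrist_force: [-0.4, 0.1, 0.6]
grip_width: 0.0598
grasp_force: 0.0
[0.52482609 0.16052634 0.03359466] [-0.15513046 -0.47838176 -2.40614223]
```

```bash
Z='' ; python3 -m pendant '[{"linear":[0,-0.5,-1.5],"delta_rot":[0,0,0]},{"linear":[0,0,0],"delta_rot":[0,0,0]},{"linear":[0,0,0],"delta_rot":[0,0,0]},{"linear":[0,0,0],"delta_rot":[0,0,0]},{"linear":[0,0,0],"delta_rot":[0,0,0]}]' 10 && python3 -m pendant '[{"linear":[0,0,0],"delta_rot":[0,0,0]},{"linear":[0,0,0],"delta_rot":[0,0,0]},{"linear":[0,0,0],"delta_rot":[0,0,0]},{"linear":[0,0,0],"delta_rot":[0,0,0]},{"linear":[0,0,0],"delta_rot":[0,0,0]}]'
```

```text
time: 8.68
tool_pos: [0.5268, 0.1604, 0.0385]
ee_rot: [[-0.972, -0.236, 0.002], [-0.236, 0.972, 0.0], [-0.002, -0.0, -1.0]]
wrist_force: [-0.7, 0.1, 1.1]
grip_width: 0.0312
grasp_force: 0.0
time: 9.1
tool_pos: [0.5265, 0.1598, 0.0379]
ee_rot: [[-0.972, -0.236, 0.001], [-0.236, 0.972, -0.0], [-0.001, -0.001, -1.0]]
wrist_force: [-0.0, -1.7, 4.9]
grip_width: 0.0227
grasp_force: 30.0
```

```bash
python3 -m pendant '[{"linear":[0,0,-10],"delta_rot":[0,0,0]},{"linear":[0,0,-40],"delta_rot":[0,0,0]},{"linear":[0,0,-40],"delta_rot":[0,0,0]},{"linear":[0,0,-40],"delta_rot":[0,0,0]},{"linear":[0,0,-40],"delta_rot":[0,0,0]}]' && python3 -m pendant '[{"linear":[0,0,-10],"delta_rot":[0,0,0]},{"linear":[-3,-40,0],"delta_rot":[0,0,0]},{"linear":[-3,-40,0],"delta_rot":[0,0,0]},{"linear":[-3,-40,0],"delta_rot":[0,0,0]},{"linear":[-3,-40,0],"delta_rot":[0,0,0]}]' && python3 -m pendant '[{"linear":[-3,-40,0],"delta_rot":[0,0,0]},{"linear":[-3,-40,0],"delta_rot":[0,0,0]},{"linear":[-3,-40,0],"delta_rot":[0,0,0]},{"linear":[-3,-40,0],"delta_rot":[0,0,0]},{"linear":[-3,-40,0],"delta_rot":[0,0,0]}]' && python3 -m pendant '[{"linear":[0,0,0],"delta_rot":[0,0,0]},{"linear":[0,0,0],"delta_rot":[0,0,0]},{"linear":[0,0,0],"delta_rot":[0,0,0]},{"linear":[0,0,0],"delta_rot":[0,0,0]},{"linear":[0,0,0],"delta_rot":[0,0,0]}]'
python3 - <<'E'
from u import *
_,d=pickle.load(open("p0.pkl","rb"))
print(tri([ray(d["top"],(429.8,153.3)),ray(d["scene"],(109,236))]))
o=get_obs();r=get_image("wrist");pickle.dump((o,r),open("p3.pkl","wb"));print(o["tool_pos"],o["wrist_force"],o["grasp_force"],o["grip_width"])
E
python3 -m pendant '[{"linear":[0,-24,0],"delta_rot":[0,0,0]},{"linear":[0,-24,0],"delta_rot":[0,0,0]},{"linear":[0,-24,0],"delta_rot":[0,0,0]},{"linear":[0,-24,0],"delta_rot":[0,0,0]},{"linear":[0,-24,0],"delta_rot":[0,0,0]}]' && python3 -m pendant '[{"linear":[0,0,0],"delta_rot":[0,0,0]},{"linear":[0,0,0],"delta_rot":[0,0,0]},{"linear":[0,0,0],"delta_rot":[0,0,0]},{"linear":[0,0,0],"delta_rot":[0,0,0]},{"linear":[0,0,0],"delta_rot":[0,0,0]}]'
python3 - <<'E'
from u import *
o=get_obs();r=get_image("wrist");pickle.dump((o,r),open("p4.pkl","wb"));print(o["tool_pos"],o["wrist_force"])
_,r3=pickle.load(open("p3.pkl","rb"))
cv2.imwrite("pics/g.png",np.hstack([cv2.resize(q["image"],(400,300)) for q in(r3,r)])[:,:,::-1])
E
```

```text
time: 9.52
tool_pos: [0.5246, 0.1609, 0.2092]
ee_rot: [[-0.971, -0.237, -0.002], [-0.237, 0.971, 0.001], [0.002, 0.001, -1.0]]
wrist_force: [1.3, 0.7, -1.1]
grip_width: 0.0226
grasp_force: 30.0
time: 9.93
tool_pos: [0.575, 0.0068, 0.2176]
ee_rot: [[-0.971, -0.238, -0.001], [-0.238, 0.971, 0.0], [0.001, 0.001, -1.0]]
wrist_force: [0.6, 0.5, -1.5]
grip_width: 0.0227
grasp_force: 30.0
time: 10.35
tool_pos: [0.637, -0.1841, 0.2171]
ee_rot: [[-0.972, -0.237, -0.001], [-0.237, 0.972, 0.001], [0.001, 0.002, -1.0]]
wrist_force: [0.9, 0.1, -0.8]
grip_width: 0.023
grasp_force: 30.0
time: 10.77
tool_pos: [0.6372, -0.1806, 0.2175]
ee_rot: [[-0.971, -0.239, -0.0], [-0.239, 0.971, 0.001], [-0.0, 0.001, -1.0]]
wrist_force: [-0.4, -0.6, -0.3]
grip_width: 0.0227
grasp_force: 30.0
(array([ 0.56712367, -0.25148232,  0.0829527 ]), [np.float64(0.0008041295233886451), np.float64(0.000804129523388777)])
[ 0.63723675 -0.180567    0.21753263] [-0.44469325 -0.55495648 -0.26875854] 29.996505975723267 0.022686628632391022
time: 11.23
tool_pos: [0.6661, -0.2995, 0.2179]
ee_rot: [[-0.971, -0.238, 0.0], [-0.238, 0.971, 0.0], [-0.0, 0.0, -1.0]]
wrist_force: [0.2, 0.4, -0.6]
grip_width: 0.0228
grasp_force: 30.0
time: 11.65
tool_pos: [0.666, -0.2976, 0.2178]
ee_rot: [[-0.971, -0.239, 0.0], [-0.239, 0.971, 0.001], [-0.0, 0.001, -1.0]]
wrist_force: [-0.0, 0.2, -1.7]
grip_width: 0.0226
grasp_force: 30.0
[ 0.66600466 -0.29761109  0.21775739] [-0.0292623   0.20773868 -1.74151013]
```

View pics/g.png

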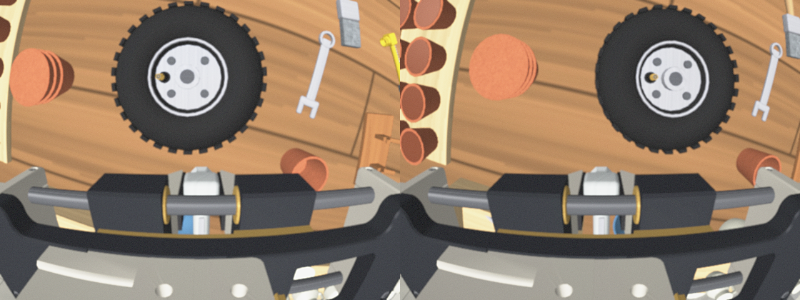

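Both wrist views show the wheel and the brass valve tip: at (162,77) on the left and (653,76) on the right, with the hub at (187,76) and (677,78). I enlarge both.

Run:
```python
from u import *
out=[];P=[]
for k,c in((3,(245,107)),(4,(365,107))):
    o,r=pickle.load(open(f"p{k}.pkl","rb"));im=r["image"];x0,y0=c[0]-35,c[1]-35
    s=im[y0:y0+70,x0:x0+70]
    out.append(cv2.resize(s,(400,400),interpolation=cv2.INTER_CUBIC))
    h=cv2.cvtColor(s,cv2.COLOR_RGB2HSV);m=((h[...,1]>90)&(h[...,0]<35)&(h[...,2]>60)).astype(np.uint8)
    n,l,st,ce=cv2.connectedComponentsWithStats(m);print([(st[i].tolist(),(ce[i]+[x0,y0]).round(1)) for i in range(1,n)])
cv2.imwrite("pics/h.png",np.hstack(out)[:,:,::-1])
```

```text
[([11, 30, 10, 11, 65], array([226.3, 107.3])), ([6, 33, 3, 4, 8], array([217.4, 106.2]))]
[([19, 31, 9, 11, 67], array([352.4, 107.9])), ([27, 35, 1, 1, 1], array([357., 107.]))]
```

View pics/h.png

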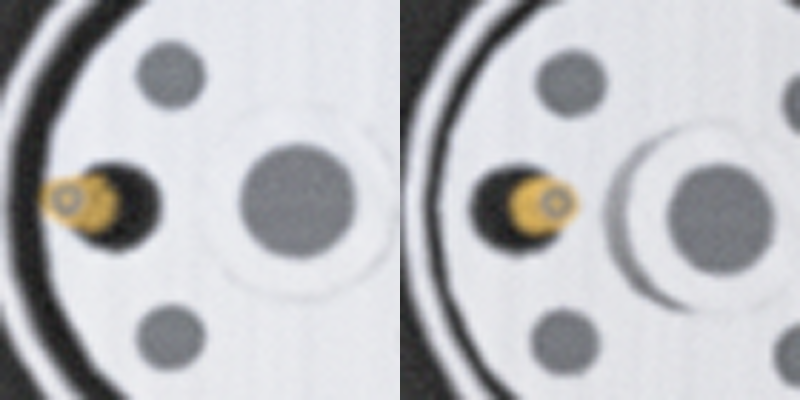

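The tip's ring shows at (67,200) in the left view and (557,202) in the right. The rubber base is at (117,207) and (517,208), the hub at (297,200) and (722,219).

Run:
```python
from u import *
S=[pickle.load(open(f"p{k}.pkl","rb")) for k in(3,4)]
off=[(210,72),(330,72)];g=lambda i,x,y:(off[i][0]+x/5.714-.41,off[i][1]+y/5.714-.41)
for n,a,b,z in(("tip",(67,200),(157,202),None),("base",(117,207),(118,208),.046),("hub",(297,200),(322,219),.064)):
    rs=[ray(S[i][1],g(i,*p),S[i][0]) for i,p in enumerate((a,b))];print(n,*tri(rs))
    for i,p in enumerate((a,b)): print("  ",onz(S[i][1],g(i,*p),z or .086,S[i][0]))
```

```text
tip [ 0.5688378  -0.25107067  0.08710057] [np.float64(6.528720091018493e-05), np.float64(6.52872009102009e-05)]
   [ 0.56890615 -0.25126033  0.086     ]
   [ 0.56866952 -0.25084603  0.086     ]
base [ 0.56831216 -0.24924805  0.0487363 ] [np.float64(0.00015630217443976353), np.float64(0.00015630217443980256)]
   [ 0.5684711 -0.2496457  0.046    ]
   [ 0.56792516 -0.24874343  0.046     ]
hub [ 0.56088997 -0.21751857  0.0653636 ] [np.float64(0.00011680178552512354), np.float64(0.00011680178552503286)]
   [ 0.56074655 -0.21763634  0.064     ]
   [ 0.56084915 -0.21706872  0.064     ]
```

```bash
python3 -m pendant '[{"linear":[20,17,0],"delta_rot":[0,0,0]},{"linear":[22,17,0],"delta_rot":[0,0,0]},{"linear":[20,17,0],"delta_rot":[0,0,0]},{"linear":[20,17.5,0],"delta_rot":[0,0,0]},{"linear":[0,0,0],"delta_rot":[0,0,0]}]' && python3 -m pendant '[{"linear":[0,0,25],"delta_rot":[0,0,0]},{"linear":[0,0,25],"delta_rot":[0,0,0]},{"linear":[0,0,25],"delta_rot":[0,0,0]},{"linear":[0,0,20],"delta_rot":[0,0,0]},{"linear":[0,0,12],"delta_rot":[0,0,0]}]' && python3 -m pendant '[{"linear":[0,0,0],"delta_rot":[0,0,0]},{"linear":[0,0,0],"delta_rot":[0,0,0]},{"linear":[0,0,0],"delta_rot":[0,0,0]},{"linear":[0,0,0],"delta_rot":[0,0,0]},{"linear":[0,0,0],"delta_rot":[0,0,0]}]'
python3 - <<'E'
from u import *
o=get_obs();print(o["tool_pos"],o["wrist_force"],(o["ee_rot"].T@(np.array([.5702,-.2505,.1]) -o["tool_pos"]))*1000)
r=get_image("scene");c=proj(r,np.array([.5688,-.251,.087]));print(c)
x,y=int(c[0])-60,int(c[1])-70
for n,X in(("tip",[.5688,-.251,.0868]),("mouth",[.5688,-.251,o["tool_pos"][2]-.007]),("org",[.5688,-.251,o["tool_pos"][2]+.017])): print(n,((proj(r,np.array(X))-[x,y]+.5)*5).round())
cv2.imwrite("pics/i.png",cv2.resize(r["image"][y:y+110,x:x+150],None,fx=5,fy=5,interpolation=cv2.INTER_CUBIC)[:,:,::-1])
E
```

```text
time: 12.12
tool_pos: [0.5651, -0.2492, 0.2172]
ee_rot: [[-0.971, -0.238, -0.005], [-0.238, 0.971, 0.002], [0.004, 0.003, -1.0]]
wrist_force: [-0.8, 0.9, -1.0]
grip_width: 0.0228
grasp_force: 30.0
time: 12.53
tool_pos: [0.5689, -0.2517, 0.1083]
ee_rot: [[-0.972, -0.237, -0.002], [-0.237, 0.972, 0.001], [0.002, 0.002, -1.0]]
wrist_force: [-0.2, 0.0, -1.2]
grip_width: 0.0229
grasp_force: 30.0
time: 12.95
tool_pos: [0.5708, -0.253, 0.1121]
ee_rot: [[-0.972, -0.236, 0.002], [-0.236, 0.972, -0.001], [-0.002, -0.002, -1.0]]
wrist_force: [0.6, -0.0, -0.3]
grip_width: 0.0228
grasp_force: 30.0
[ 0.5708221  -0.25301355  0.11205756] [ 0.5743934  -0.04721993 -0.30083287] [ 0.0368305   2.6090285  12.05326565]
[108.13529081 234.77419921]
tip [303. 357.]
mouth [293. 319.]
org [280. 269.]
```

View pics/i.png

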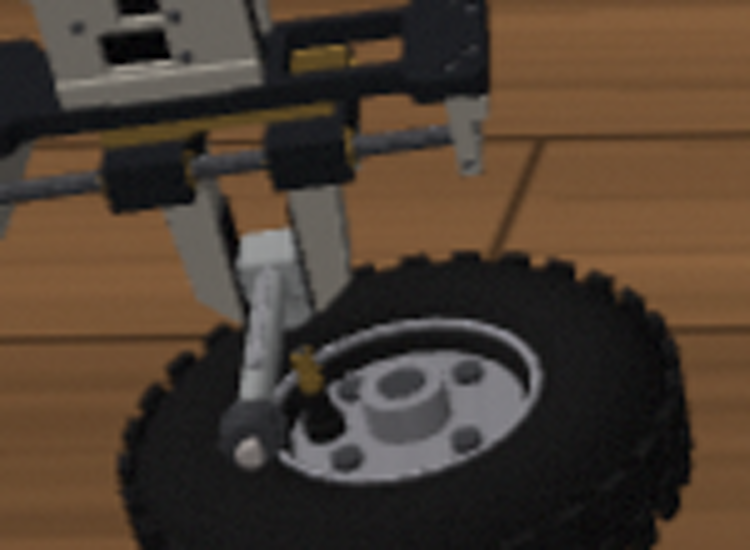

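Chuck and brass tip (304,350) line up to within 3 mm. I check the gauge's level against the collar (252,430) and rod tip (250,452).

```bash
python3 -m pendant '[{"linear":[0,1.3,2],"delta_rot":[0,0,0]},{"linear":[0,1.3,2],"delta_rot":[0,0,0]},{"linear":[0,0,0],"delta_rot":[0,0,0]},{"linear":[0,0,0],"delta_rot":[0,0,0]},{"linear":[0,0,0],"delta_rot":[0,0,0]}]'
python3 - <<'E'
from u import *
r=get_image("scene");x,y=48,164
p=np.array([.5708,-.253,.1121])
u=np.array([.972,.236,0]);G=p-.0015*u+[0,0,.0171]
for n,q in(("org",G),("collar",G+.105*u),("rodtip",G+.1195*u),("collar+5mm",G+.105*u+[0,0,.005])):print(n,((proj(r,q)-[x,y]+.5)*5).round())
o=get_obs();print(o["tool_pos"],o["wrist_force"],(o["ee_rot"].T@(np.array([.5702,-.2505,.1]) -o["tool_pos"]))*1000)
E
```

```text
time: 13.42
tool_pos: [0.569, -0.25, 0.1064]
ee_rot: [[-0.972, -0.236, -0.0], [-0.236, 0.972, 0.0], [0.0, 0.0, -1.0]]
wrist_force: [0.3, 0.9, -1.8]
grip_width: 0.0226
grasp_force: 30.0
org [273. 270.]
collar [252. 434.]
rodtip [249. 459.]
collar+5mm [249. 422.]
[ 0.56910728 -0.2500894   0.10641603] [ 0.00672867 -0.02906759 -0.0914203 ] [-0.96553609 -0.65726867  6.41589962]
```

```bash
python3 -m pendant '[{"linear":[-1,-0.5,4],"delta_rot":[0,0,0]},{"linear":[0,0,4],"delta_rot":[0,0,0]},{"linear":[0,0,4],"delta_rot":[0,0,0]},{"linear":[0,0,0],"delta_rot":[0,0,0]},{"linear":[0,0,0],"delta_rot":[0,0,0]}]'; python3 -m pendant '[{"linear":[0,0,2],"delta_rot":[0,0,0]},{"linear":[0,0,2],"delta_rot":[0,0,0]},{"linear":[0,0,0],"delta_rot":[0,0,0]},{"linear":[0,0,0],"delta_rot":[0,0,0]},{"linear":[0,0,0],"delta_rot":[0,0,0]}]'
```

```text
time: 13.88
tool_pos: [0.5697, -0.2502, 0.0938]
ee_rot: [[-0.972, -0.236, -0.001], [-0.236, 0.972, 0.001], [0.001, 0.001, -1.0]]
wrist_force: [0.2, -0.4, -0.5]
grip_width: 0.0228
grasp_force: 30.0
time: 14.3
tool_pos: [0.5703, -0.2503, 0.0905]
ee_rot: [[-0.972, -0.236, 0.0], [-0.236, 0.972, -0.0], [-0.0, -0.0, -1.0]]
wrist_force: [0.1, -0.1, -0.6]
grip_width: 0.0229
grasp_force: 30.0
```

```bash
python3 -m pendant '[{"linear":[0,0,1],"delta_rot":[0,0,0]},{"linear":[0,0,1],"delta_rot":[0,0,0]},{"linear":[0,0,1],"delta_rot":[0,0,0]},{"linear":[0,0,0],"delta_rot":[0,0,0]},{"linear":[0,0,0],"delta_rot":[0,0,0]}]'; python3 -m pendant '[{"linear":[0,0,1],"delta_rot":[0,0,0]},{"linear":[0,0,1],"delta_rot":[0,0,0]},{"linear":[0,0,0],"delta_rot":[0,0,0]},{"linear":[0,0,0],"delta_rot":[0,0,0]},{"linear":[0,0,0],"delta_rot":[0,0,0]}]'
```

```text
time: 14.72
tool_pos: [0.5703, -0.2504, 0.0875]
ee_rot: [[-0.972, -0.236, 0.0], [-0.236, 0.972, -0.0], [-0.0, -0.0, -1.0]]
wrist_force: [0.2, 0.3, -0.4]
grip_width: 0.0227
grasp_force: 30.0
time: 15.13
tool_pos: [0.5704, -0.2504, 0.0857]
ee_rot: [[-0.972, -0.236, 0.0], [-0.236, 0.972, -0.0], [-0.0, -0.0, -1.0]]
wrist_force: [0.1, -0.2, 1.0]
grip_width: 0.0228
grasp_force: 30.0
```

```bash
python3 -m pendant '[{"linear":[0,0,1],"delta_rot":[0,0,0]},{"linear":[0,0,1],"delta_rot":[0,0,0]},{"linear":[0,0,0],"delta_rot":[0,0,0]},{"linear":[0,0,0],"delta_rot":[0,0,0]},{"linear":[0,0,0],"delta_rot":[0,0,0]}]'; python3 -m pendant '[{"linear":[0,0,1],"delta_rot":[0,0,0]},{"linear":[0,0,1],"delta_rot":[0,0,0]},{"linear":[0,0,0],"delta_rot":[0,0,0]},{"linear":[0,0,0],"delta_rot":[0,0,0]},{"linear":[0,0,0],"delta_rot":[0,0,0]}]'
```

```text
time: 15.55
tool_pos: [0.5705, -0.2504, 0.0837]
ee_rot: [[-0.972, -0.236, 0.0], [-0.236, 0.972, -0.0], [-0.0, -0.0, -1.0]]
wrist_force: [0.2, -0.1, 4.5]
grip_width: 0.023
grasp_force: 30.0
time: 15.97
tool_pos: [0.5703, -0.2503, 0.0815]
ee_rot: [[-0.972, -0.236, 0.0], [-0.236, 0.972, 0.0], [-0.0, 0.0, -1.0]]
wrist_force: [-0.1, 0.5, 3.8]
grip_width: 0.0229
grasp_force: 30.0
```

```bash
python3 -m pendant '[{"linear":[0,0,0.5],"delta_rot":[0,0,0]},{"linear":[0,0,0.5],"delta_rot":[0,0,0]},{"linear":[0,0,0],"delta_rot":[0,0,0]},{"linear":[0,0,0],"delta_rot":[0,0,0]},{"linear":[0,0,0],"delta_rot":[0,0,0]}]'; python3 -m pendant '[{"linear":[0,0,0.5],"delta_rot":[0,0,0]},{"linear":[0,0,0.3],"delta_rot":[0,0,0]},{"linear":[0,0,0],"delta_rot":[0,0,0]},{"linear":[0,0,0],"delta_rot":[0,0,0]},{"linear":[0,0,0],"delta_rot":[0,0,0]}]'
```

```text
time: 16.38
tool_pos: [0.5702, -0.2503, 0.0804]
ee_rot: [[-0.972, -0.236, -0.0], [-0.236, 0.972, 0.0], [0.0, 0.0, -1.0]]
wrist_force: [-0.6, -0.3, 3.8]
grip_width: 0.0228
grasp_force: 30.0
time: 16.8
tool_pos: [0.5705, -0.2504, 0.0801]
ee_rot: [[-0.972, -0.236, 0.001], [-0.236, 0.972, -0.0], [-0.001, -0.0, -1.0]]
wrist_force: [-0.8, 0.1, 5.9]
grip_width: 0.0231
grasp_force: 30.0
```

```bash
python3 -m pendant '[{"linear":[0,0,0.5],"delta_rot":[0,0,0]},{"linear":[0,0,0.3],"delta_rot":[0,0,0]},{"linear":[0,0,0],"delta_rot":[0,0,0]},{"linear":[0,0,0],"delta_rot":[0,0,0]},{"linear":[0,0,0],"delta_rot":[0,0,0]}]'; python3 -c "
from bench import *
print(get_obs()['wrist_force'])"
```

```text
time: 17.22
tool_pos: [0.5709, -0.2505, 0.0797]
ee_rot: [[-0.972, -0.236, 0.001], [-0.236, 0.972, -0.001], [-0.001, -0.001, -1.0]]
wrist_force: [-1.0, -0.3, 7.5]
grip_width: 0.0227
grasp_force: 30.0
[-0.97877271 -0.28390204  7.48361006]
```

```bash
python3 -m pendant '[{"linear":[0,0,0.5],"delta_rot":[0,0,0]},{"linear":[0,0,0.3],"delta_rot":[0,0,0]},{"linear":[0,0,0],"delta_rot":[0,0,0]},{"linear":[0,0,0],"delta_rot":[0,0,0]},{"linear":[0,0,0],"delta_rot":[0,0,0]}]'
```

```text
time: 17.63
tool_pos: [0.5713, -0.2506, 0.0794]
ee_rot: [[-0.972, -0.236, 0.002], [-0.236, 0.972, -0.001], [-0.002, -0.001, -1.0]]
wrist_force: [-0.6, -0.2, 10.7]
grip_width: 0.023
grasp_force: 30.0
```

```bash
python3 -m pendant '[{"linear":[0,0,0.5],"delta_rot":[0,0,0]},{"linear":[0,0,0.4],"delta_rot":[0,0,0]},{"linear":[0,0,0],"delta_rot":[0,0,0]},{"linear":[0,0,0],"delta_rot":[0,0,0]},{"linear":[0,0,0],"delta_rot":[0,0,0]}]'
```

```text
time: 18.05
tool_pos: [0.5717, -0.2508, 0.079]
ee_rot: [[-0.972, -0.236, 0.003], [-0.236, 0.972, -0.001], [-0.003, -0.002, -1.0]]
wrist_force: [-0.9, 0.9, 13.5]
grip_width: 0.0228
grasp_force: 30.0
```

```bash
python3 -m pendant '[{"linear":[0,0,0.3],"delta_rot":[0,0,0]},{"linear":[0,0,0],"delta_rot":[0,0,0]},{"linear":[0,0,0],"delta_rot":[0,0,0]},{"linear":[0,0,0],"delta_rot":[0,0,0]},{"linear":[0,0,0],"delta_rot":[0,0,0]}]'|grep force;  python3 -m pendant '[{"linear":[0,0,0],"delta_rot":[0,0,0]},{"linear":[0,0,0],"delta_rot":[0,0,0]},{"linear":[0,0,0],"delta_rot":[0,0,0]},{"linear":[0,0,0],"delta_rot":[0,0,0]},{"linear":[0,0,0],"delta_rot":[0,0,0]}]'|grep force;  python3 -m pendant '[{"linear":[0,0,0],"delta_rot":[0,0,0]},{"linear":[0,0,0],"delta_rot":[0,0,0]},{"linear":[0,0,0],"delta_rot":[0,0,0]},{"linear":[0,0,0],"delta_rot":[0,0,0]},{"linear":[0,0,0],"delta_rot":[0,0,0]}]'
python3 - <<'E'
from u import *
r=get_image("scene");pickle.dump(r,open("p5.pkl","wb"))
cv2.imwrite("pics/j.png",np.hstack([cv2.resize(r["image"][174:264,58:178],(600,450),interpolation=cv2.INTER_CUBIC)])[:,:,::-1])
E
```

```text
wrist_force: [-0.6, 0.0, 13.4]
grasp_force: 30.0
wrist_force: [-0.9, 0.2, 13.6]
grasp_force: 30.0
time: 19.3
tool_pos: [0.5718, -0.2509, 0.0789]
ee_rot: [[-0.972, -0.236, 0.003], [-0.236, 0.972, -0.001], [-0.003, -0.002, -1.0]]
wrist_force: [-0.2, 0.7, 13.0]
grip_width: 0.0227
grasp_force: 30.0
```

View pics/j.png

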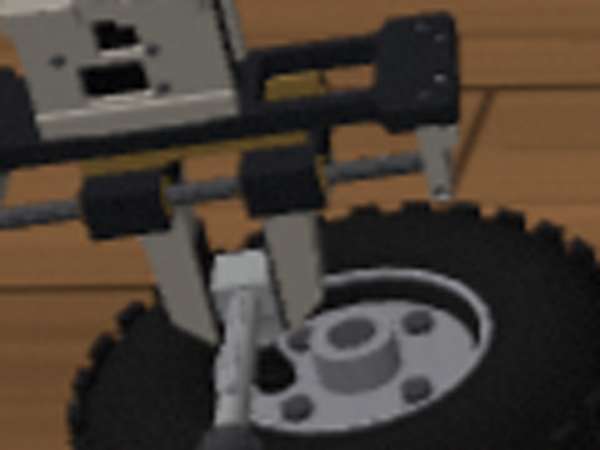

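The chuck sits over the valve at (270,350), but the rod lies below this crop. It was my tenth picture, so I find the rod numerically: white pixels along the projected barrel axis.

```bash
cat > rod.py <<'E'
from u import *
def scan(r,G,ax,side):
    for d in np.arange(.090,.170,.003):
        v=[]
        for s in np.linspace(-.006,.006,13):
            x,y=proj(r,G+d*ax+s*side); v.append(r["image"][int(round(y)),int(round(x))])
        v=np.array(v).astype(int);k=v.min(1).argmax();print(round(d*1000),v[k],round(-6+k))
E
python3 - <<'E'
from rod import *
r=pickle.load(open("p5.pkl","rb"));p=np.array([.5718,-.2509,.0789])
R=get_obs()["ee_rot"];u=-R[:,0];scan(r,p-.0015*u+[0,0,.0185],u,R[:,1])
E
```

```text
90 [74 74 77] -2
93 [63 63 67] -2
96 [58 59 62] -4
99 [54 55 58] -6
102 [52 53 55] -6
105 [44 43 47] -6
108 [89 86 87] 0
111 [160 152 150] 0
114 [134 126 125] -1
117 [161 153 150] 1
120 [168 160 156] 1
123 [167 158 155] 1
126 [162 153 151] 0
129 [126 120 118] -2
132 [111 105 103] -2
135 [109 103 102] -1
138 [89 85 82] 1
141 [35 35 34] 2
144 [24 25 23] -2
147 [26 27 27] -4
150 [20 19 20] -5
153 [18 18 18] -3
156 [18 17 19] -3
159 [16 16 16] -6
162 [18 18 18] -1
165 [20 20 19] -6
168 [18 19 18] -5
```

The rod now stands about 19 mm out. It held at about 14 N for over a second. Lift off and go back to the rest.

```bash
python3 -m pendant '[{"linear":[0,0,-3],"delta_rot":[0,0,0]},{"linear":[0,0,-6],"delta_rot":[0,0,0]},{"linear":[0,0,-10],"delta_rot":[0,0,0]},{"linear":[0,0,-20],"delta_rot":[0,0,0]},{"linear":[0,0,-30],"delta_rot":[0,0,0]}]' && python3 -m pendant '[{"linear":[0,0,-35],"delta_rot":[0,0,0]},{"linear":[0,0,-35],"delta_rot":[0,0,0]},{"linear":[-4,30,0],"delta_rot":[0,0,0]},{"linear":[-4,30,0],"delta_rot":[0,0,0]},{"linear":[-4,30,0],"delta_rot":[0,0,0]}]' && python3 -m pendant '[{"linear":[-4,32,0],"delta_rot":[0,0,0]},{"linear":[-4,32,0],"delta_rot":[0,0,0]},{"linear":[-4,32,0],"delta_rot":[0,0,0]},{"linear":[-4,32,0],"delta_rot":[0,0,0]},{"linear":[-4,32,0],"delta_rot":[0,0,0]}]' && python3 -m pendant '[{"linear":[-5,32,0],"delta_rot":[0,0,0]},{"linear":[-5,32,0],"delta_rot":[0,0,0]},{"linear":[-5,32,0],"delta_rot":[0,0,0]},{"linear":[-5,32,0],"delta_rot":[0,0,0]},{"linear":[-4,31,0],"delta_rot":[0,0,0]}]' && python3 -m pendant '[{"linear":[0,0,0],"delta_rot":[0,0,0]},{"linear":[0,0,0],"delta_rot":[0,0,0]},{"linear":[0,0,0],"delta_rot":[0,0,0]},{"linear":[0,0,0],"delta_rot":[0,0,0]},{"linear":[0,0,0],"delta_rot":[0,0,0]}]'
python3 - <<'E'
from u import *
o=get_obs();print(o["tool_pos"],(o["ee_rot"].T@(np.array([.5304,.1607,.0379])-o["tool_pos"]))*1000)
E
```

```text
time: 19.77
tool_pos: [0.5671, -0.2492, 0.1433]
ee_rot: [[-0.972, -0.236, -0.007], [-0.236, 0.972, 0.003], [0.006, 0.005, -1.0]]
wrist_force: [-0.3, -0.6, -1.1]
grip_width: 0.0225
grasp_force: 30.0
time: 20.18
tool_pos: [0.56, -0.1596, 0.2165]
ee_rot: [[-0.972, -0.234, 0.0], [-0.234, 0.972, -0.0], [-0.0, -0.0, -1.0]]
wrist_force: [0.7, 1.0, -1.1]
grip_width: 0.023
grasp_force: 30.0
time: 20.6
tool_pos: [0.541, 0.0015, 0.2156]
ee_rot: [[-0.972, -0.236, -0.002], [-0.236, 0.972, -0.0], [0.002, 0.0, -1.0]]
wrist_force: [0.1, 0.5, -0.4]
grip_width: 0.0225
grasp_force: 30.0
time: 21.02
tool_pos: [0.5271, 0.1617, 0.2156]
ee_rot: [[-0.972, -0.236, -0.001], [-0.236, 0.972, -0.0], [0.001, -0.0, -1.0]]
wrist_force: [-0.2, 0.1, -1.5]
grip_width: 0.0226
grasp_force: 30.0
time: 21.43
tool_pos: [0.5283, 0.1585, 0.2156]
ee_rot: [[-0.972, -0.233, -0.001], [-0.233, 0.972, -0.001], [0.001, -0.001, -1.0]]
wrist_force: [0.1, 0.3, -0.9]
grip_width: 0.0228
grasp_force: 30.0
[0.52825202 0.15850677 0.21563395] [ -2.74093034   1.75003845 177.7307098 ]
```

```bash
python3 -m pendant '[{"linear":[-2.5,1.7,30],"delta_rot":[0,0,-0.002]},{"linear":[0,0,35],"delta_rot":[0,0,0]},{"linear":[0,0,30],"delta_rot":[0,0,0]},{"linear":[0,0,25],"delta_rot":[0,0,0]},{"linear":[0,0,20],"delta_rot":[0,0,0]}]' && python3 -m pendant '[{"linear":[0,0,0],"delta_rot":[0,0,0]},{"linear":[0,0,0],"delta_rot":[0,0,0]},{"linear":[0,0,0],"delta_rot":[0,0,0]},{"linear":[0,0,0],"delta_rot":[0,0,0]},{"linear":[0,0,0],"delta_rot":[0,0,0]}]'
python3 - <<'E'
from u import *
o=get_obs();print(o["tool_pos"],(o["ee_rot"].T@(np.array([.5304,.1607,.0379])-o["tool_pos"]))*1000)
E
```

```text
time: 21.85
tool_pos: [0.5293, 0.1606, 0.0736]
ee_rot: [[-0.972, -0.236, -0.002], [-0.236, 0.972, -0.001], [0.003, -0.001, -1.0]]
wrist_force: [0.4, -0.0, -1.3]
grip_width: 0.0227
grasp_force: 30.0
time: 22.27
tool_pos: [0.5315, 0.1628, 0.0776]
ee_rot: [[-0.971, -0.238, 0.003], [-0.238, 0.971, 0.001], [-0.003, -0.0, -1.0]]
wrist_force: [0.4, -0.0, -1.1]
grip_width: 0.0228
grasp_force: 30.0
[0.53148141 0.16278644 0.07758721] [ 1.6669471  -1.76920703 39.68234565]
```

```bash
python3 -m pendant '[{"linear":[1.5,-1.7,8],"delta_rot":[0,0,0]},{"linear":[0,0,8],"delta_rot":[0,0,0]},{"linear":[0,0,8],"delta_rot":[0,0,0]},{"linear":[0,0,7],"delta_rot":[0,0,0]},{"linear":[0,0,0],"delta_rot":[0,0,0]}]' && python3 -m pendant '[{"linear":[0,0,0],"delta_rot":[0,0,0]},{"linear":[0,0,3],"delta_rot":[0,0,0]},{"linear":[0,0,2],"delta_rot":[0,0,0]},{"linear":[0,0,0],"delta_rot":[0,0,0]},{"linear":[0,0,0],"delta_rot":[0,0,0]}]'
python3 - <<'E'
from u import *
o=get_obs();print(o["tool_pos"],(o["ee_rot"].T@(np.array([.5304,.1607,.0379])-o["tool_pos"]))*1000)
E
```

```text
time: 22.68
tool_pos: [0.5275, 0.1601, 0.0428]
ee_rot: [[-0.971, -0.238, -0.003], [-0.238, 0.971, -0.001], [0.003, -0.0, -1.0]]
wrist_force: [-0.6, -0.4, -1.3]
grip_width: 0.0226
grasp_force: 30.0
time: 23.1
tool_pos: [0.5292, 0.1606, 0.04]
ee_rot: [[-0.971, -0.238, 0.0], [-0.238, 0.971, 0.0], [-0.0, 0.0, -1.0]]
wrist_force: [0.1, -0.6, -0.6]
grip_width: 0.0228
grasp_force: 30.0
[0.52921869 0.16056623 0.03995113] [-1.17882874 -0.15113078  2.05134847]
```

```bash
python3 -m pendant '[{"linear":[0,0,1],"delta_rot":[0,0,0]},{"linear":[0,0,1],"delta_rot":[0,0,0]},{"linear":[0,0,0],"delta_rot":[0,0,0]},{"linear":[0,0,0],"delta_rot":[0,0,0]},{"linear":[0,0,0],"delta_rot":[0,0,0]}]'
```

```text
time: 23.52
tool_pos: [0.5295, 0.1604, 0.0384]
ee_rot: [[-0.971, -0.238, 0.001], [-0.238, 0.971, -0.0], [-0.001, -0.0, -1.0]]
wrist_force: [-2.1, -0.5, 4.8]
grip_width: 0.0228
grasp_force: 30.0
```

Seated, with the same height and load as at the grasp. Release, rise and check.

```bash
python3 -m pendant '[{"linear":[0,0,0],"delta_rot":[0,0,0]},{"linear":[0,0,0],"delta_rot":[0,0,0]},{"linear":[0,0,0],"delta_rot":[0,0,0]},{"linear":[0,0,0],"delta_rot":[0,0,0]},{"linear":[0,0,0],"delta_rot":[0,0,0]}]' 60 && python3 -m pendant '[{"linear":[0,0,-5],"delta_rot":[0,0,0]},{"linear":[0,0,-20],"delta_rot":[0,0,0]},{"linear":[0,0,-35],"delta_rot":[0,0,0]},{"linear":[0,0,-35],"delta_rot":[0,0,0]},{"linear":[0,0,-40],"delta_rot":[0,0,0]}]' && python3 -m pendant '[{"linear":[-30,0,-35],"delta_rot":[0,0,0]},{"linear":[-35,0,0],"delta_rot":[0,0,0]},{"linear":[-20,0,0],"delta_rot":[0,0,0]},{"linear":[0,0,0],"delta_rot":[0,0,0]},{"linear":[0,0,0],"delta_rot":[0,0,0]}]' && python3 -m pendant '[{"linear":[0,0,0],"delta_rot":[0,0,0]},{"linear":[0,0,0],"delta_rot":[0,0,0]},{"linear":[0,0,0],"delta_rot":[0,0,0]},{"linear":[0,0,0],"delta_rot":[0,0,0]},{"linear":[0,0,0],"delta_rot":[0,0,0]}]' >/dev/null
python3 - <<'E'
from rod import *
o=get_obs();r=get_image("wrist");print(o["tool_pos"])
im=r["image"];c=proj(r,np.array([.5292,.1609,.065]),o);x,y=(c-22).astype(int)
h=cv2.cvtColor(im,cv2.COLOR_RGB2HSV)
m=((h[...,1]<40)&(im.min(2)>150)).astype(np.uint8)
n,l,st,ce=cv2.connectedComponentsWithStats(m);k=l[int(round(c[1])),int(round(c[0]))];print(c,k,st[k],ce[k])
b=(l==k).astype(np.uint8);rows=np.where(b.any(1))[0];w=b.sum(1)
hd=[q for q in rows if w[q]>17];p=(np.mean(np.where(b[hd].any(0))[0]),np.mean(hd));print("head px",p,len(hd),onz(r,p,.065,o))
s=get_image("scene");t=get_image("top");u=np.array([.972,.236,0]);v=np.array([-.236,.972,0])
G=np.append(onz(r,p,.065,o)[:2],.055)
for n_,im_ in(("wrist",None),("scene",s)):
    print(n_)
    for d in np.arange(.09,.165,.003):
        q=[]
        for e in np.linspace(-.008,.008,17):
            X=G+d*u+e*v;z=proj(r,X,o) if im_ is None else proj(s,X);q.append((r if im_ is None else s)["image"][int(round(z[1])),int(round(z[0]))])
        q=np.array(q).astype(int);sat=q.max(1)-q.min(1);g=q.min(1)-sat;i=g.argmax();print(round(d*1e3),q[i],i-8,end=" ; ")
E
```

```text
time: 23.93
tool_pos: [0.5289, 0.1607, 0.0376]
ee_rot: [[-0.971, -0.238, -0.0], [-0.238, 0.971, 0.0], [0.0, 0.0, -1.0]]
wrist_force: [-0.1, 0.4, -0.3]
grip_width: 0.0514
grasp_force: 0.0
time: 24.35
tool_pos: [0.5279, 0.1603, 0.1735]
ee_rot: [[-0.971, -0.238, -0.003], [-0.238, 0.971, -0.0], [0.003, 0.0, -1.0]]
wrist_force: [0.9, 0.1, -0.2]
grip_width: 0.0601
grasp_force: 0.0
time: 24.77
tool_pos: [0.609, 0.1803, 0.2043]
ee_rot: [[-0.971, -0.238, -0.001], [-0.238, 0.971, 0.0], [0.001, 0.001, -1.0]]
wrist_force: [-0.0, -0.2, -0.2]
grip_width: 0.06
grasp_force: 0.0
[0.60845164 0.18001864 0.20462622]
[280.81089019 107.66835244] 8 [ 269   94   25  117 1622] [280.75524044 141.00616523]
head px (np.float64(281.0), np.float64(106.5)) 26 [0.52811833 0.16081174 0.065     ]
wrist
90 [228 232 233] -3 ; 93 [227 231 231] -2 ; 96 [228 232 232] -2 ; 99 [216 223 222] -1 ; 102 [100 102 102] 2 ; 105 [113 111 117] -1 ; 108 [112 113 117] -5 ; 111 [109 113 117] -4 ; 114 [116 114 116] -4 ; 117 [230 228 227] 1 ; 120 [240 236 236] 1 ; 123 [242 241 239] 1 ; 126 [244 242 241] 1 ; 129 [235 233 230] -1 ; 132 [241 239 237] -1 ; 135 [182 138 103] -1 ; 138 [175 130  94] -2 ; 141 [173 130  93] 6 ; 144 [172 130  94] 6 ; 147 [173 131  93] 2 ; 150 [175 131  94] -4 ; 153 [175 131  92] -3 ; 156 [171 131  93] -6 ; 159 [172 130  93] 4 ; 162 [170 129  90] -8 ; 165 [173 133  93] -6 ; scene
90 [69 69 74] -3 ; 93 [67 67 70] 0 ; 96 [67 67 71] -1 ; 99 [61 61 64] -6 ; 102 [57 57 60] -8 ; 105 [87 83 83] 2 ; 108 [164 155 153] 1 ; 111 [135 128 126] 0 ; 114 [166 157 153] 1 ; 117 [169 160 157] 2 ; 120 [172 162 160] 1 ; 123 [179 169 167] 0 ; 126 [137 129 128] -2 ; 129 [119 113 111] -3 ; 132 [112 106 104] -2 ; 135 [121  84  59] -2 ; 138 [122  79  49] -1 ; 141 [124  80  49] -5 ; 144 [121  78  48] 5 ; 147 [123  81  49] -2 ; 150 [121  79  47] -1 ; 153 [121  79  48] -2 ; 156 [124  81  50] -5 ; 159 [122  80  48] -4 ; 162 [122  80  48] 0 ; 165 [118  77  47] 3 ;
```

The gauge is back within about 1 mm of its place. Its axis is aligned and the rod is about 15 mm out.

```bash
python3 -c "
from bench import *
print(hand_in())"
```

```text
the job is handed in; nothing more can be done
None
```

I pushed the rod home, pressed the chuck onto the valve at about 14 N for over a second, laid the gauge back in its rest with the rod about 15 mm out, and handed the job in; no verdict was returned.

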